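# Vent the watch pressure tester and hold its lid at the balance point

### The arm

A 6-joint arm with a two-finger parallel gripper is mounted at the origin on the work surface. World frame = base frame: x ahead of the robot, y to its left, z up, the work surface at z = 0. Lengths are in m, angles in rad, forces in N, time in s.
With the tool pointing down it reaches from about 0.25 to 0.775 m from the base axis. Payload 8.9 kg.
Tool frame: the origin (TCP) lies between the finger pads, 19 mm behind the fingertips; this is the grasp point; z points along the fingers, y is the line along which they close (so a half turn about z gives the same grasp; the last joint's range is limited). The gripper opens to 85 mm and grips with 20 to 120 N. Pads are 22 mm wide; open, the fingers measure 114 mm over their backs; the gripper's body (76 mm by 85 mm) begins 54 mm behind the grasp point. The pads swing forward as they close: fully open they stand 13 mm farther back than shut.
Start: joints at [-0.139, 0.291, -0.153, 1.127, 0, 1.431], TCP at [0.525, 0, 0.25] pointing down, gripper open.
Joint ranges: [-2.52, 2.52], [-0.91, 1.74], [-1.3, 1.37], [-1.96, 2.02], [-1.52, 1.47], [-3.14, 3.14]. Speed limits (rad/s): [2.22, 2.22, 2.79, 3.14, 3.14, 3.14].

### API

Orientations are given as a rotation vector (axis times angle).
In Python, from cell import env gives the robot as it stands.
- The arm moves only by the tool play_rows, never from a script. Its argument "targets" is a list that holds one entry, the list of rows, each a list of 7 numbers: the turn, a rotation vector about the tool's x, y, z in a scale on which 1.0 is 4 rad, then the shift along the tool's x, y, z in normalised numbers (1 is 50 cm), then the finger opening in cm, from 0 to 8.54. In form: [[[ax, ay, az, tx, ty, tz, hand], ...]]. A call has 1 to 5 rows; each row is the pose to reach, as a shift and turn from the pose commanded when the call began, along the tool's axes at that moment; what a row does not reach only later rows make up. A row lasts 1/8 s, in which the tool goes at most 62.5 mm and 10.7 degrees, less where a joint would pass 70% of its speed; a pose out of reach is approached as far as the arm can. No shift or turn number may pass 1 either way. A call with a gripper value outside its range is refused whole. The fingers move at their own pace and stop on an object; the grip force is fixed at half the most. Time passes only in rows, so rows that repeat a pose let the fingers close. It gives the time, the measured TCP pose, the force, the opening and the grip force at its end, in the units of the state.
- env.get_state(): the state, without advancing time (a new reading comes with each control period).
- env.capture(name): name is "scene" or "side" or "wrist"; returns a dict with "image" (480x640x3 uint8, red, green, blue), "K" (3x3 intrinsics, pixels), "k1" (the pictures are not rectified: a ray, as slopes to the right and down, at radius r is drawn at 1 + k1 r^2 times it, then the intrinsics apply), "world_from_camera" (4x4, takes a point from camera to world coordinates); the wrist camera has in their place "T_tool_cam" (4x4, takes a point from camera to tool coordinates, whose origin is the TCP and whose axes are the flange's). Camera axes: x right, y down, z forward; pixel columns grow to the right and rows downward; lengths in m; the calibration is good to about 2 mm. A picture is of the moment at which its call begins: read the wrist's pose just before it. There is no depth.
- env.sign_off(): hands the job in; it is judged then, once.
The state is a dict: "time": time; "q": joint angles; "joint_vel": joint speeds; "effort": joint torques, N m; "eef_pos": TCP position; "orientation": TCP orientation; "ft_force": force on the tool from outside, world axes, zero at the start; "wrist_torque": the same for the moment, N m; "width": finger opening in m; "grip_force": force on a finger pad.
Only numpy, scipy, OpenCV 4.12 (cv2) and the standard library are available. Lean on these libraries where they do the work, as an engineer would, in place of code of your own. Each camera call takes 0.05 s, during which the arm holds its last target. There are 200 camera calls.

### The job

Vent the watch pressure tester: with its clear lid still shut, press the green spring plunger right down to its stop, keep it there for a moment, and let it spring back up. Then take the lid by its red bow handle, swing it up to its balance point, standing straight upright over its hinge, and finish while the gripper is still holding the bow there, so that the lid falls neither shut nor backwards and the watchmaker can reach the watch. Do not let the lid go over backwards, and leave the watch and the other things on the bench where they are.

Things in the scene. Friction and masses are not known exactly. Their poses are not given: they have to be found in the camera images.
- tester: Fixed grey and white machine, 270 (x) by 280 (y) mm. Origin: its centre on the bench; x from its front (low console 30 mm high with display, robot side) to its back, y left, z up. Chamber under the lid on the left, white valve housing with the green plunger on the right, tops 85 to 90 mm high. Lid hinge axis: along its y, centre at (90, 50, 95) mm in its frame.
- lid: Clear flap in an aluminium frame with red bow, 0.36 kg (+-40 percent); 125 mm from hinge to front edge, 170 wide, 8 thick. Origin: middle of its hinge axis; y along the hinge, x from front edge to hinge, z up when shut. It opens up and away from the robot: z tilts 0 to 2.4 rad; upright (1.571) is its balance point. Free hinge, no stay: let go, it falls shut below that, backwards beyond.
- bow_bar (a point): Middle of the cross bar of the red U-shaped bow, rigid with the lid and in its plane, beyond its front edge. Bar round, 10 mm thick, 96 long, parallel to the hinge and 185 mm from it. Opening between bar and lid edge 55 mm by 86 mm. Lid shut: bar 95 mm above the bench, 65 above the console; pinch it from above. It can turn between the pads.
- plunger (a joint): Travel of the green plunger (m): 0 up, grows as it is pressed down, 0.014 at its stop. Spring: about 3 N to start, 7.2 N at the stop; springs back when released.
- plunger_top (a point): Centre of the top of the plunger's flat green round head, 34 mm across, on the valve housing right of the lid, at (20, -90, 121) mm in the tester's frame when up; moves straight down when pressed. The lid is 22 mm lower, its edge 55 mm from the plunger's axis.
- watch: Steel watch, 38 mm case with short stiff links, 72 mm long, 11 mm high, lying in the chamber under the lid; origin centre of its underside. Leave alone.
- loupe: Black eyeglass loupe, 36 mm across, 32 mm high, standing left of the tester; origin centre of its underside. Leave alone.
- holder: Round brass movement holder, 60 mm across, 28 mm high, right of the tester; origin centre of its underside. Leave alone.
- blower: Red dust blower standing upright, 56 mm across, 95 mm high; origin centre of its underside. Leave alone.
- jar: Amber glass jar with blue cap, 48 mm across, 55 mm high; origin centre of its underside. Leave alone.
- parts_tray: Grey divided parts tray, 90 by 130 by 18 mm; origin centre of its underside. Leave alone.
- driver: Small screwdriver with yellow handle, 110 mm long, lying on the bench; origin under its middle. Leave alone.

How it is judged:
On the way, in this order (a step that is already met when the one before it is completed fails the run):
1. the plunger is pressed down to its stop (12.5 of 14 mm or more) and kept there 0.3 s, with the lid shut (value of joint plunger above 0.0125 m and angle between lid's own z axis and vertical below 0.08 rad), for 0.3 s.
2. the plunger is back up, the lid shut (value of joint plunger below 0.002 m and angle between lid's own z axis and vertical below 0.08 rad), for 0.1 s.
3. the lid stands at its balance point, held by the bow (angle between lid's own z axis and vertical between 1.471 and 1.671 rad and contact force between the fingers and lid above 1 N and distance between the grasp point and bow_bar below 0.07 m), for 0.3 s.
At the end, for the whole second after the job is handed in: The lid stands within 0.1 rad of upright and still (under 0.1 rad/s), held with more than 1 N of contact by the fingers at its bow (TCP within 70 mm of the bar's middle), and the plunger is up again (within 2 mm) (all of step 3 and angular speed of lid below 0.1 rad/s and value of joint plunger below 0.002 m); the arm keeps its last pose, push and grip.
It fails at once if the lid goes over backwards (beyond 2.0 rad) (angle between lid's own z axis and vertical above 2 rad).
It fails at once if the watch is shifted by more than 20 mm (distance of watch from where it was at the start of the episode above 0.02 m).
It fails at once if another thing on the bench is shifted by more than 30 mm (distance of any of loupe, holder, blower, jar, parts_tray, driver from where it was at the start of the episode above 0.03 m).
It also fails if it takes over 53 s, if anything falls off the work surface, if the arm or the gripper's body presses on something with over 40 N, if the wrist force passes 120 N, or if a joint passes its speed limit or range.

## Working session

There is one attempt and no reset: what is moved stays moved. The work goes in short steps, Python scripts to look and compute and a tool call to move; the robot and the scene stay as the last step left them, time stands still between calls to the robot, and variables do not carry over. Pictures are saved under pics/ and viewed, at most 10 in all, crops included, and the job is handed in when it is done.

Besides the shell and the picture viewer there is one more tool, called after ">>>" as name([rows], argument=value, ...), one row to a line, values as JSON. play_rows: Moves the arm, as the interface text tells. Its arguments: {"type":"object","properties":{"targets":{"type":"array"}},"required":["targets"]}

```bash
mkdir -p pics
cat > h.py <<'E'
import numpy as np, cv2
from scipy.spatial.transform import Rotation as R
from cell import env
def rays(c,px):
    n=cv2.undistortPoints(np.array(px,float).reshape(-1,1,2),c["K"],np.array([c["k1"],0,0,0,0.]))[:,0]
    return np.c_[n,np.ones(len(n))]
def onplane(c,px,z,T=None):
    T=c["world_from_camera"] if T is None else T
    d=rays(c,px)@T[:3,:3].T; o=T[:3,3]
    return o+d*((z-o[2])/d[:,2])[:,None]
def project(c,P,T=None):
    T=c["world_from_camera"] if T is None else T
    X=(np.atleast_2d(P)-T[:3,3])@T[:3,:3]
    return cv2.projectPoints(X,np.zeros(3),np.zeros(3),c["K"],np.array([c["k1"],0,0,0,0.]))[0][:,0]
E
python3 - <<'E'
from h import *
s=env.get_state(); print({k:np.round(v,3).tolist() for k,v in s.items()})
for n in("scene","side","wrist"):
    c=env.capture(n); cv2.imwrite(f"pics/{n}0.png",c["image"][:,:,::-1]); np.save(f"{n}0.npy",c,allow_pickle=True)
    print(n,c["K"][0,0],c["k1"],np.round(c.get("world_from_camera",c.get("T_tool_cam")),3).tolist())
E
```

```text
{'time': 0.0, 'q': [-0.139, 0.291, -0.154, 1.127, 0.0, 1.431], 'joint_vel': [0.0, 0.0, -0.003, -0.0, -0.0, 0.001], 'effort': [-0.003, -53.715, 33.136, 0.016, -0.0, 0.0], 'eef_pos': [0.525, 0.0, 0.249], 'orientation': [-2.221, -2.221, 0.001], 'ft_force': [0.073, -0.352, 0.602], 'wrist_torque': [0.01, 0.005, 0.014], 'grip_force': 0.0, 'width': 0.086}
scene 504.4715561657265 -0.13698311043031033 [[-0.195, 0.525, -0.828, 1.483], [0.981, 0.113, -0.16, 0.18], [0.009, -0.843, -0.537, 0.724], [0.0, 0.0, 0.0, 1.0]]
side 460.57720060126786 -0.024016460813834538 [[0.981, -0.144, 0.129, 0.354], [-0.193, -0.701, 0.686, -0.92], [-0.008, -0.698, -0.716, 1.063], [0.0, 0.0, 0.0, 1.0]]
wrist 368.3780196376377 -0.010984936990087145 [[0.001, -0.949, -0.314, 0.081], [1.0, 0.001, 0.0, 0.001], [-0.0, -0.314, 0.949, -0.123], [0.0, 0.0, 0.0, 1.0]]
```

View pics/scene0.png

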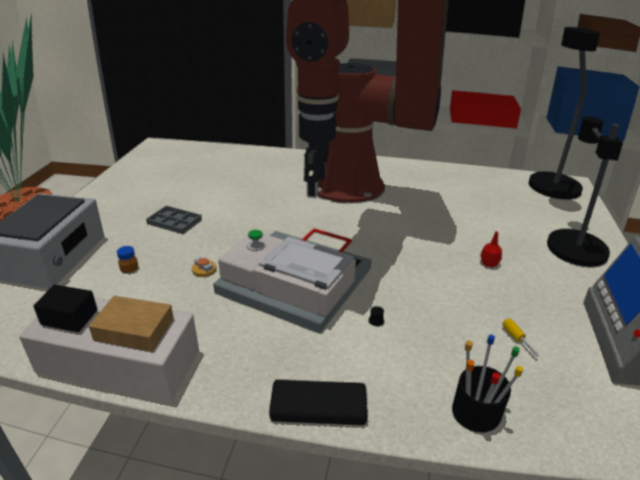

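View pics/side0.png

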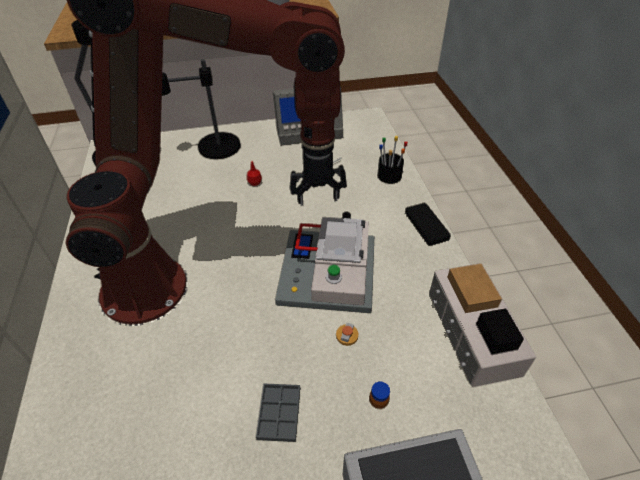

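The scene view shows the green plunger at about (255,235) and the red bow at (328,238). In the side view the plunger is at (334,272) and the bow at (306,240).

```bash
cat > m.py <<'E'
from h import *
roi={"scene":(235,225,360,262),"side":(285,218,350,285)}
ry={}
for n in("scene","side"):
    c=np.load(n+"0.npy",allow_pickle=True).item()
    x0,y0,x1,y1=roi[n]; im=c["image"][y0:y1,x0:x1]; h=cv2.cvtColor(im,cv2.COLOR_RGB2HSV)
    g=cv2.inRange(h,(45,110,40),(85,255,255)); r=cv2.inRange(h,(0,150,70),(8,255,255))|cv2.inRange(h,(172,150,70),(180,255,255))
    gy,gx=np.nonzero(g); p=np.c_[gx+x0,gy+y0]; print(n,"green",len(p),p.min(0),p.max(0),p.mean(0))
    P=onplane(c,p,0.121); print(" onplane",P.mean(0).round(4),P.min(0).round(3),P.max(0).round(3)); ry[n]=(c["world_from_camera"],rays(c,[p.mean(0)])[0])
    yy,xx=np.nonzero(r); p=np.c_[xx+x0,yy+y0].astype(np.float32)
    P=onplane(c,p,0.095); rect=cv2.minAreaRect(P[:,:2].astype(np.float32)); print(" red",len(p),"rect",np.round(cv2.boxPoints(rect),3).tolist(),rect)
    cv2.imwrite(f"pics/{n}_c.png",cv2.resize(np.hstack([im[:,:,::-1],cv2.merge([r*0,g,r])]),None,fx=3 if n=="scene" else 5,fy=3 if n=="scene" else 5,interpolation=cv2.INTER_NEAREST))
A=[];b=[]
for T,d in ry.values():
    d=T[:3,:3]@d; d/=np.linalg.norm(d); M=np.eye(3)-np.outer(d,d); A.append(M); b.append(M@T[:3,3])
print("tri plunger",np.linalg.lstsq(np.vstack(A),np.hstack(b),rcond=None)[0])
E
python3 m.py
python3 -c "
import cv2,numpy as np
a=cv2.imread('pics/scene_c.png');b=cv2.imread('pics/side_c.png');h=a.shape[0]+b.shape[0]
o=np.zeros((h,max(a.shape[1],b.shape[1]),3),np.uint8);o[:a.shape[0],:a.shape[1]]=a;o[a.shape[0]:,:b.shape[1]]=b;cv2.imwrite('pics/cc.png',o);print(o.shape)"
```

```text
scene green 96 [249 230] [261 239] [255.08333333 234.26041667]
 onplane [ 0.548  -0.1351  0.121 ] [ 0.529 -0.15   0.121] [ 0.568 -0.121  0.121]
 red 131 rect [[0.45100000500679016, -0.017000000923871994], [0.5040000081062317, -0.03500000014901161], [0.5370000004768372, 0.06300000101327896], [0.48399999737739563, 0.07999999821186066]] ((0.49378952383995056, 0.02277788147330284), (0.10282691568136215, 0.05562230944633484), 71.45474243164062)
side green 101 [328 265] [339 275] [333.63366337 269.92079208]
 onplane [ 0.5372 -0.1427  0.121 ] [ 0.522 -0.161  0.121] [ 0.553 -0.125  0.121]
 red 165 rect [[0.4480000138282776, -0.019999999552965164], [0.5080000162124634, -0.039000000804662704], [0.5410000085830688, 0.05999999865889549], [0.48100000619888306, 0.07999999821186066]] ((0.49449801445007324, 0.020234040915966034), (0.1051718220114708, 0.06264271587133408), 71.90583038330078)
tri plunger [ 0.53850047 -0.13808605  0.11502681]
(446, 750, 3)
```

View pics/cc.png

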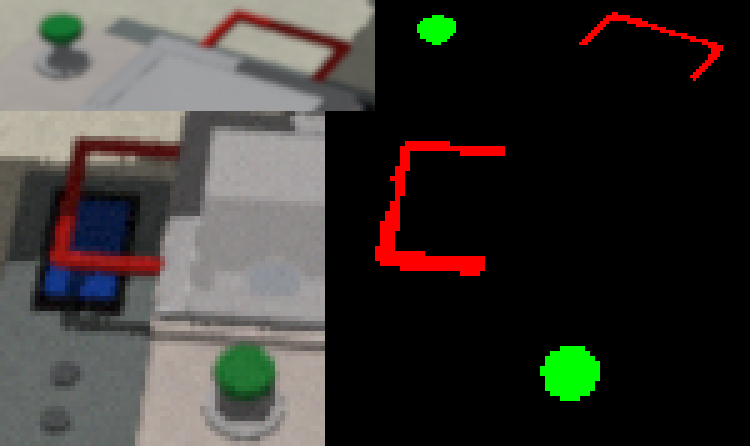

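View pics/wrist0.png

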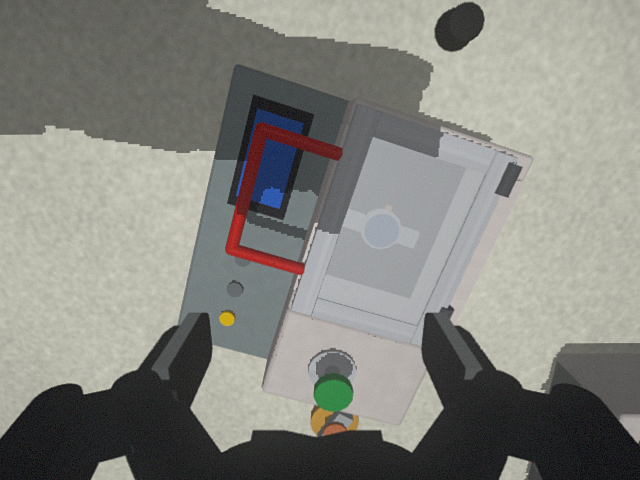

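The wrist view shows the plunger head at about (334,390). The bow's bar runs from (262,127) to (232,250), and the watch is under the lid.

```bash
cat > m2.py <<'E'
from h import *
c=np.load("wrist0.npy",allow_pickle=True).item(); s=env.get_state()
W=np.eye(4); W[:3,:3]=R.from_rotvec([-2.221,-2.221,0.001]).as_matrix(); W[:3,3]=[.525,0,.249]
T=W@c["T_tool_cam"]; print(W[:3,:3].round(3).tolist())
h=cv2.cvtColor(c["image"],cv2.COLOR_RGB2HSV)
g=cv2.inRange(h,(45,110,40),(85,255,255)); y,x=np.nonzero(g); p=np.c_[x,y]
P=onplane(c,p,.121); (cx,r)=cv2.minEnclosingCircle(P[:,:2].astype(np.float32)); print("plunger",cx,r,P.mean(0))
m=cv2.inRange(h,(0,150,60),(8,255,255))|cv2.inRange(h,(172,150,60),(180,255,255)); m[:100]=0;m[280:]=0;m[:,:215]=0;m[:,350:]=0
y,x=np.nonzero(m);P=onplane(c,np.c_[x,y],.095)
print("bow",len(P),np.round(cv2.boxPoints(cv2.minAreaRect(P[:,:2].astype(np.float32))),4).tolist(),cv2.minAreaRect(P[:,:2].astype(np.float32)))
E
python3 m2.py
```

```text
[[-0.0, 1.0, -0.001], [1.0, -0.0, -0.0], [-0.0, -0.001, -1.0]]Traceback (most recent call last):
  File "m2.py", line 7, in <module>
    P=onplane(c,p,.121); (cx,r)=cv2.minEnclosingCircle(P[:,:2].astype(np.float32)); print("plunger",cx,r,P.mean(0))
  File "h.py", line 8, in onplane
    T=c["world_from_camera"] if T is None else T
      ~^^^^^^^^^^^^^^^^^^^^^
KeyError: 'world_from_camera'
```

```bash
sed -i 's/,\.121)/,.121,T)/;s/,\.095)/,.095,T)/' m2.py; python3 m2.py
```

```text
[[-0.0, 1.0, -0.001], [1.0, -0.0, -0.0], [-0.0, -0.001, -1.0]]
plunger (0.5385653972625732, -0.13407517969608307) 0.018764976412057877 [ 0.53930405 -0.13566535  0.121     ]
bow 3447 [[0.4514000117778778, -0.019500000402331352], [0.5134999752044678, -0.03880000114440918], [0.5447999835014343, 0.061900001019239426], [0.482699990272522, 0.0812000036239624]] ((0.49810922145843506, 0.0211581252515316), (0.10545122623443604, 0.06506331264972687), 72.73863220214844)
```

Three views agree: plunger at (0.539, -0.138), bar middle at (0.472, 0.029), tester yaw about -0.305 rad. Next I close the fingers and move above the plunger.

The manual's scale: shifts go in shares of 50 cm and turns go in shares of 4 rad. Converting my numbers, -13.8 cm / 50 = -0.276, 7.9 cm / 50 = 0.158, 0.305 rad / 4 = 0.0763.

>>> play_rows([
  [[0, 0, 0.0375, -0.1, 0.01, 0.02, 0], [0, 0, 0.0763, -0.2, 0.02, 0.04, 0], [0, 0, 0.0763, -0.276, 0.028, 0.1, 0], [0, 0, 0.0763, -0.276, 0.028, 0.158, 0], [0, 0, 0.0763, -0.276, 0.028, 0.158, 0]],
])

```text
time: 0.78
eef_pos: [0.5373, -0.1377, 0.169]
orientation: [-2.531, -1.855, 0.004]
ft_force: [-0.2, -0.3, 1.3]
width: 0.0005
grip_force: 0.0
```

```bash
cat > w.py <<'E'
from h import *
import sys
s=env.get_state(); c=env.capture("wrist"); W=np.eye(4); W[:3,:3]=R.from_rotvec(s["orientation"]).as_matrix(); W[:3,3]=s["eef_pos"]
T=W@c["T_tool_cam"]; n=sys.argv[1]; cv2.imwrite(f"pics/{n}.png",c["image"][:,:,::-1])
print(s["time"],s["eef_pos"],s["width"],s["ft_force"]); print(W[:3,:3].round(3).tolist())
h=cv2.cvtColor(c["image"],cv2.COLOR_RGB2HSV)
y,x=np.nonzero(cv2.inRange(h,(45,110,40),(85,255,255)))
if len(x):
    P=onplane(c,np.c_[x,y],.121,T); print("plunger",len(x),x.min(),x.max(),y.min(),y.max(),cv2.minEnclosingCircle(P[:,:2].astype(np.float32)))
E
python3 w.py w1
```

```text
0.775 [ 0.53729119 -0.1377411   0.16900083] 0.0005146725296421295 [-0.15412253 -0.29858554  1.26281299]
[[0.301, 0.954, -0.004], [0.954, -0.301, 0.002], [0.0, -0.005, -1.0]]
plunger 2433 288 351 253 308 ((0.5394753813743591, -0.1359453946352005), 0.017292317003011703)
```

View pics/w1.png

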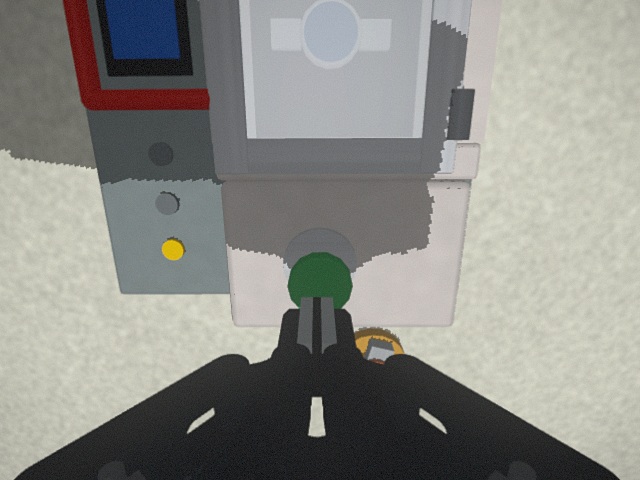

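The closed fingertips are just above the green head (320,283), and the tester's edges line up with the image. Now pressing.

Converted, 4.1 cm / 50 = 0.082, 3.5 cm / 50 = 0.07.

>>> play_rows([
  [[0, 0, 0, 0.002, 0.004, 0.03, 0], [0, 0, 0, 0.002, 0.004, 0.054, 0], [0, 0, 0, 0.002, 0.004, 0.07, 0], [0, 0, 0, 0.002, 0.004, 0.082, 0], [0, 0, 0, 0.002, 0.004, 0.082, 0]],
])

```text
time: 1.45
eef_pos: [0.5412, -0.1372, 0.13]
orientation: [-2.532, -1.858, -0.001]
ft_force: [-0.9, 3.0, 6.3]
width: 0.0
grip_force: 2.8
```

Converted, 0.6 cm / 50 = 0.012, 0.4 cm / 50 = 0.008.

>>> play_rows([
  [[0, 0, 0, 0, 0, 0.008, 0], [0, 0, 0, 0, 0, 0.012, 0], [0, 0, 0, 0, 0, 0.012, 0], [0, 0, 0, 0, 0, 0.012, 0], [0, 0, 0, 0, 0, 0.012, 0]],
])

```text
time: 2.08
eef_pos: [0.5414, -0.1373, 0.1256]
orientation: [2.532, 1.858, 0.002]
ft_force: [-4.8, 3.7, 17.6]
width: 0.0
grip_force: 9.2
```

The force jumped well above the spring's 7.2 N at the expected height, so the plunger is at its stop. I hold it, then lift off.

Converted, -0.5 cm / 50 = -0.01.

>>> play_rows([
  [[0, 0, 0, 0, 0, 0, 0], [0, 0, 0, 0, 0, 0, 0], [0, 0, 0, 0, 0, 0, 0], [0, 0, 0, 0, 0, 0, 0], [0, 0, 0, 0, 0, -0.01, 0]],
])

```text
time: 2.7
eef_pos: [0.5413, -0.1373, 0.1298]
orientation: [2.533, 1.859, 0.001]
ft_force: [-1.0, 2.0, 5.4]
width: 0.0002
grip_force: 2.7
```

Converted, -6 cm / 50 = -0.12, -3.5 cm / 50 = -0.07.

>>> play_rows([
  [[0, 0, 0, 0, 0, -0.03, 0], [0, 0, 0, 0, 0, -0.07, 0], [0, 0, 0, 0, 0, -0.12, 0], [0, 0, 0, 0, 0, -0.12, 0], [0, 0, 0, 0, 0, -0.12, 0]],
])

```text
time: 3.32
eef_pos: [0.5409, -0.1377, 0.1886]
orientation: [-2.533, -1.858, 0.001]
ft_force: [-0.1, 0.4, 0.6]
width: -0.0
grip_force: 0.0
```

```bash
python3 w.py w2
python3 - <<'E'
from h import *
c=env.capture("side")
h=cv2.cvtColor(c["image"],cv2.COLOR_RGB2HSV)[218:285,285:350]
y,x=np.nonzero(cv2.inRange(h,(45,110,40),(85,255,255))); print(len(x),x.mean()+285,y.mean()+218)
s=env.get_state(); W=R.from_rotvec(s["orientation"]).as_matrix(); print(s["eef_pos"],W.T@(np.array([.472,.0294,.13])-s["eef_pos"])*100)
E
```

```text
3.325 [ 0.54090748 -0.1376663   0.18864204] -2.276153868509693e-05 [-0.07032473  0.36857435  0.62474623]
[[0.3, 0.954, -0.001], [0.954, -0.3, -0.0], [-0.0, -0.001, -1.0]]
plunger 2302 285 341 243 296 ((0.5397734642028809, -0.1364813596010208), 0.01728276163339615)
102 333.53921568627453 270.0686274509804
[ 0.54064681 -0.1375218   0.18817501] [ 13.859157   -11.55340511   5.83426311]
```

The plunger has sprung back, with the same side-view pixels as before. Next I go above the bow bar and open.

Converted, 13.9 cm / 50 = 0.278, -11.6 cm / 50 = -0.232.

>>> play_rows([
  [[0, 0, 0, 0.08, -0.08, 0, 2], [0, 0, 0, 0.16, -0.16, 0, 5.5], [0, 0, 0, 0.24, -0.22, 0, 5.5], [0, 0, 0, 0.278, -0.232, 0, 5.5], [0, 0, 0, 0.278, -0.232, 0, 5.5]],
])

```text
time: 4.05
eef_pos: [0.4718, 0.0309, 0.1886]
orientation: [-2.531, -1.861, 0.001]
ft_force: [0.7, -1.9, 0.8]
width: 0.0554
grip_force: 0.0
```

```bash
python3 w.py w3
```

```text
4.05 [0.47175167 0.03088167 0.18856504] 0.05543199088944705 [ 0.73396279 -1.86576425  0.83343762]
[[0.298, 0.955, -0.001], [0.955, -0.298, 0.0], [-0.0, -0.001, -1.0]]
plunger 985 455 495 437 478 ((0.5374922752380371, -0.13139721751213074), 0.02076881006360054)
```

View pics/w3.png

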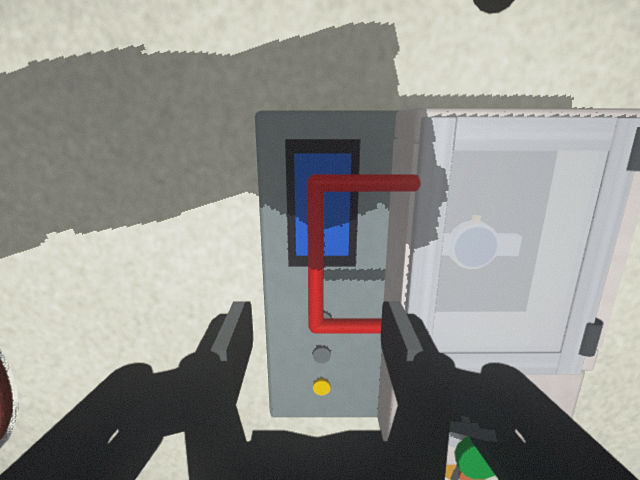

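The bar is vertical in the image at column 316, rows 178 to 330, so the yaw matches. Now its exact point.

Run:
```python
from h import *
s=env.get_state(); c=env.capture("wrist"); W=np.eye(4); W[:3,:3]=R.from_rotvec(s["orientation"]).as_matrix(); W[:3,3]=s["eef_pos"]
h=cv2.cvtColor(c["image"],cv2.COLOR_RGB2HSV)
m=cv2.inRange(h,(0,150,60),(8,255,255))|cv2.inRange(h,(172,150,60),(180,255,255)); m[:150]=0;m[345:]=0;m[:,:290]=0;m[:,335:]=0
y,x=np.nonzero(m); k=(y>200)&(y<310); P=onplane(c,np.c_[x,y],.095,W@c["T_tool_cam"])
t=(P-s["eef_pos"])@W[:3,:3]*1000
print("tool y of bar",t[k,1].mean(),"edges",np.percentile(t[k,1],[2,98]),"x ext",t[:,0].min(),t[:,0].max(),"slope",np.polyfit(t[k,0],t[k,1],1)[0], s["eef_pos"])
```

```text
tool y of bar -0.751700941537087 edges [-5.22734661  3.59940594] x ext -53.483920250946014 51.9456575869477 slope -0.0007944080182966571 [0.47205689 0.0300021  0.1886091 ]
```

Converted, 9.4 cm / 50 = 0.188, 8 cm / 50 = 0.16.

>>> play_rows([
  [[0, 0, 0, 0, -0.002, 0.08, 5.5], [0, 0, 0, 0, -0.002, 0.16, 5.5], [0, 0, 0, 0, -0.002, 0.188, 5.5], [0, 0, 0, 0, -0.002, 0.188, 5.5], [0, 0, 0, 0, -0.002, 0.188, 3]],
])

```text
time: 4.78
eef_pos: [0.4724, 0.0297, 0.0961]
orientation: [2.533, 1.857, 0.002]
ft_force: [0.3, 0.4, 0.4]
width: 0.0382
grip_force: 0.0
```

>>> play_rows([
  [[0, 0, 0, 0, 0, 0, 0], [0, 0, 0, 0, 0, 0, 0], [0, 0, 0, 0, 0, 0, 0], [0, 0, 0, 0, 0, 0, 0], [0, 0, 0, 0, 0, 0, 0]],
])

```text
time: 5.4
eef_pos: [0.4708, 0.0304, 0.0959]
orientation: [-2.532, -1.858, 0.0]
ft_force: [-5.0, 1.5, 10.7]
width: 0.0077
grip_force: 58.6
```

The bar is gripped. Now I swing the lid along the 185 mm arc with the tool kept vertical, letting the bar turn between the pads.

>>> play_rows([
  [[0, 0, 0, 0, 0.0006, -0.022, 0], [0, 0, 0, 0, 0.0032, -0.048, 0], [0, 0, 0, 0, 0.009, -0.08, 0], [0, 0, 0, 0, 0.0188, -0.116, 0], [0, 0, 0, 0, 0.032, -0.15, 0]],
])

```text
time: 6.02
eef_pos: [0.4851, 0.0259, 0.171]
orientation: [-2.531, -1.857, 0.002]
ft_force: [-3.2, 3.9, -2.2]
width: 0.0078
grip_force: 58.3
```

>>> play_rows([
  [[0, 0, 0, 0, 0, 0, 0], [0, 0, 0, 0, 0, 0, 0]],
])

```text
time: 6.28
eef_pos: [0.485, 0.0259, 0.1708]
orientation: [-2.531, -1.857, 0.002]
ft_force: [-8.5, 4.4, 2.6]
width: 0.0073
grip_force: 58.6
```

```bash
python3 w.py w4; python3 -c "
from h import *
c=env.capture('side');cv2.imwrite('pics/s4.png',cv2.resize(c['image'][150:330,200:440,::-1],None,fx=3,fy=3))"
```

```text
6.275 [0.48504886 0.02590681 0.17078328] 0.007327951012974357 [-8.53505586  4.36979906  2.57559534]
[[0.3, 0.954, -0.002], [0.954, -0.3, 0.001], [0.0, -0.003, -1.0]]
```

View pics/s4.png

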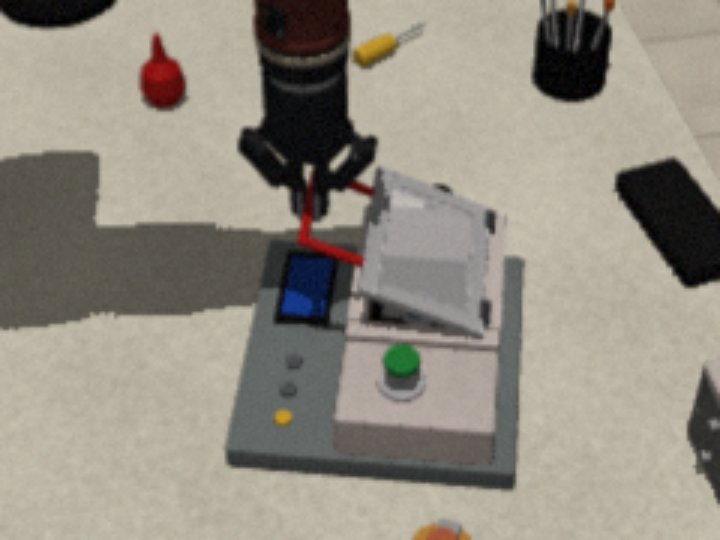

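The crop shows the lid raised about 0.4 rad with the bar between the fingers at about (310,215) and the plunger up. The forces are small, so I continue.

Converted, -7.2 cm / 50 = -0.144, -6 cm / 50 = -0.12.

>>> play_rows([
  [[0, 0, 0, 0, 0.017, -0.034, 0], [0, 0, 0, 0, 0.037, -0.065, 0], [0, 0, 0, 0, 0.06, -0.094, 0], [0, 0, 0, 0, 0.086, -0.12, 0], [0, 0, 0, 0, 0.114, -0.144, 0]],
])

```text
time: 7.0
eef_pos: [0.5373, 0.0096, 0.2441]
orientation: [-2.528, -1.856, 0.005]
ft_force: [-4.0, 2.0, 0.7]
width: 0.0079
grip_force: 59.2
```

Converted, 7.7 cm / 50 = 0.154, 6.2 cm / 50 = 0.124.

>>> play_rows([
  [[0, 0, 0, 0, 0.03, -0.021, 0], [0, 0, 0, 0, 0.062, -0.039, 0], [0, 0, 0, 0, 0.096, -0.053, 0], [0, 0, 0, 0, 0.124, -0.062, 0], [0, 0, 0, 0, 0.154, -0.069, 0]],
])

```text
time: 7.62
eef_pos: [0.6153, -0.0147, 0.279]
orientation: [2.532, 1.858, 0.004]
ft_force: [-0.8, 4.6, 3.6]
width: 0.0075
grip_force: 63.0
```

Converted, 3.5 cm / 50 = 0.07, -0.35 cm / 50 = -0.007.

>>> play_rows([
  [[0, 0, 0, 0, 0.024, -0.004, 0], [0, 0, 0, 0, 0.044, -0.006, 0], [0, 0, 0, 0, 0.06, -0.0066, 0], [0, 0, 0, 0, 0.07, -0.007, 0], [0, 0, 0, 0, 0.07, -0.007, 0]],
])

```text
time: 8.25
eef_pos: [0.6487, -0.0252, 0.2815]
orientation: [2.532, 1.858, 0.004]
ft_force: [-0.8, 3.8, 6.9]
width: 0.0075
grip_force: 64.2
```

```bash
python3 w.py w5; python3 -c "
from h import *
c=env.capture('side');np.save('side5.npy',c,allow_pickle=True)
a=cv2.resize(c['image'][150:330,250:430,::-1],None,fx=2.2,fy=2.2,interpolation=cv2.INTER_CUBIC)
c=env.capture('scene');np.save('scene5.npy',c,allow_pickle=True)
b=cv2.resize(c['image'][150:330,210:390,::-1],None,fx=2.2,fy=2.2,interpolation=cv2.INTER_CUBIC)
cv2.imwrite('pics/s5.png',np.hstack([a,b]))"
```

```text
8.25 [ 0.64866733 -0.02515098  0.28150794] 0.00753267997312782 [-0.79524121  3.76561745  6.93906768]
[[0.3, 0.954, 0.002], [0.954, -0.3, 0.001], [0.001, 0.002, -1.0]]
plunger 124 234 252 354 363 ((0.5495777726173401, -0.12205145508050919), 0.00835082121193409)
```

View pics/s5.png

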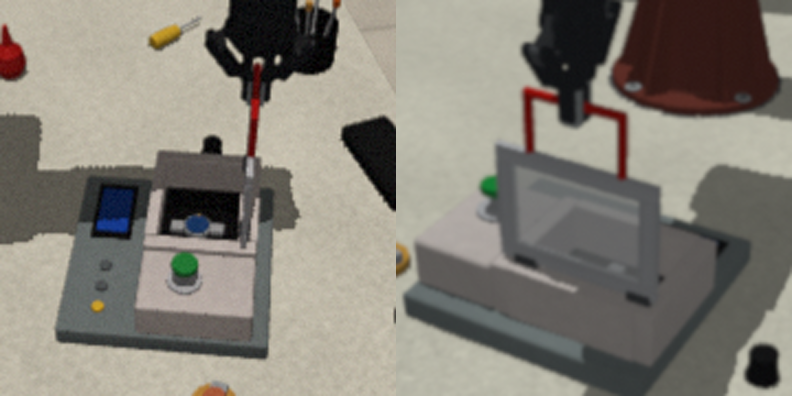

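The side and scene views show the lid standing upright, the bow between the fingers and the plunger up. The TCP has moved 186 mm along the arc, about 1.576 rad. I let it settle.

>>> play_rows([
  [[0, 0, 0, 0, 0, 0, 0], [0, 0, 0, 0, 0, 0, 0], [0, 0, 0, 0, 0, 0, 0], [0, 0, 0, 0, 0, 0, 0], [0, 0, 0, 0, 0, 0, 0]],
])

```text
time: 9.02
eef_pos: [0.6483, -0.025, 0.2815]
orientation: [2.532, 1.858, 0.003]
ft_force: [-0.6, 5.6, 5.7]
width: 0.0076
grip_force: 64.2
```

```bash
python3 -c "
from h import *
s=env.get_state(); print(s['eef_pos'],s['joint_vel'],s['grip_force'])
print(env.sign_off())"
```

```text
[ 0.64830214 -0.0250257   0.28153338] [-6.98517410e-04 -7.71130260e-05 -3.95240212e-04 -7.38159626e-04
  1.43054896e-03 -1.52453827e-03] 64.15627241134644
the job is handed in; nothing more can be done
None
```

I pressed the plunger to its stop, held it and let it spring back up, then swung the lid upright and handed the job in at about 9 s with the gripper still holding the bow; no verdict came back.

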